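Set out the reagents between the tube block and the tube rack

ROBOT

A 6-joint arm with a two-finger parallel gripper is mounted at the origin on a cart in front of the work surface, level with it; the furniture and walls round the work are solid. World frame = base frame: x ahead of the robot, y to its left, z up, the work surface at z = 0. Lengths are in m, angles in rad, forces in N, time in s.
With the tool pointing down it reaches from about 0.225 to 0.875 m from the base axis. Payload 3.4 kg.
Tool frame: the origin (TCP) lies between the finger pads; the fingertips stand 19 mm ahead of it and the grasp point (between the pads) is the TCP; z points along the fingers, y is the line along which they close (so a half turn about z gives the same grasp; the last joint's range is limited). The gripper opens to 85 mm and grips with 20 to 120 N. Pads are 22 mm wide; open, the fingers measure 114 mm over their backs; the gripper's body (76 mm by 85 mm) begins 54 mm behind the grasp point. The pads swing forward as they close: fully open they stand 13 mm farther back than shut.
Start: joints at [1.172, 0.276, 1.505, -0, 1.361, -0.121], TCP at [0.158, 0.553, 0.25] pointing down, gripper open.
Joint ranges: [-2.89, 2.89], [-0.75, 2.08], [0.22, 2.7], [-1.18, 4.32], [0.11, 2.71], [-2.7, 2.7]. Speed limits (rad/s): [2.57, 2.57, 3.14, 3.14, 3.14, 3.14].

INTERFACE

Orientations are given as a unit quaternion [w, x, y, z].
In Python, from rig import get_state, imaging, ticket gives the robot as it stands. The module is installed in compiled form; this text tells all that it offers.
- The arm moves only by the shell command python3 -m inch 'ROWS' [FORCE]. ROWS is JSON, a list of rows, each an object with "claw": the opening, from -1 (shut) to 1 (fully open); "travel": the shift along the world's x, y, z in units of 200 mm (1.0 is 200 mm), a list of three; "turn": the turn about the world's z in units of 180 degrees (1.0 is 180 degrees). A call has 1 to 5 rows; each row is the pose to reach, as a shift and turn from the pose commanded when the call began, turning the shorter way round; what a row does not reach only later rows make up. A row lasts 1/10 s, in which the tool goes at most 50 mm and 8.59 degrees, less where a joint would pass 70% of its speed; a pose out of reach is approached as far as the arm can. A call with a number of a shift or a turn outside -1 to 1 is refused whole. A call with a gripper value outside its range is refused whole. The fingers move at their own pace and stop on an object; FORCE is the grip in N (left out, the last holds). Time passes only in rows, so rows that repeat a pose let the fingers close. It gives the time, the measured TCP pose, the force, the opening and the grip force at its end, in the units of the state.
- get_state(): the state, without advancing time (a new reading comes with each control period).
- imaging.get_image(name): name is "side" or "top" or "wrist"; returns the picture (384x512x3 uint8, red, green, blue); there is no depth.
- imaging.camera_params(name): a dict with "camera_matrix" (3x3 intrinsics, pixels), "k1" (the pictures are not rectified: a ray, as slopes to the right and down, at radius r is drawn at 1 + k1 r^2 times it, then the intrinsics apply), "cam_to_world" (4x4, takes a point from camera to world coordinates); the wrist camera has in their place "T_tool_cam" (4x4, takes a point from camera to tool coordinates, whose origin is the TCP and whose axes are the flange's). Camera axes: x right, y down, z forward; pixel columns grow to the right and rows downward; lengths in m; the calibration is good to about 2 mm. A picture is of the moment at which its call begins: read the wrist's pose just before it. camera_params takes no time and is no camera call.
- ticket.sign_off(): hands the job in; it is judged then, once.
The state is a dict: "clock": time; "qpos": joint angles; "qd": joint speeds; "effort": joint torques, N m; "position": TCP position; "ee_rot": TCP orientation; "contact_force": force on the tool from outside, world axes, zero at the start; "moment": the same for the moment, N m; "width": finger opening in m; "gripper_force": force on a finger pad.
Only numpy, scipy, OpenCV 4.12 (cv2) and the standard library are available. Lean on these libraries where they do the work, as an engineer would, in place of code of your own. Each camera call takes 0.05 s, during which the arm holds its last target. There are 200 camera calls.

TASK

Set out the reagents on the three round coasters: stand the orange-lidded jar centred on the coaster next to the blue tube block, the blue-capped bottle centred on the coaster next to the red tube rack, and the black-capped vial centred on the coaster between those two. Then stand the red-capped vial on the middle of the jar's lid. Leave everything upright, standing still and let go, and do not shift or tip the glass beaker that stands among the things.

Things in the scene. Friction and masses are not known exactly. Their poses are not given: they have to be found in the camera images.
- orange_jar: White round sample jar with a flat orange screw lid, 57 mm in diameter (body and lid), 65 mm tall, about 0.11 kg, loose. Origin: centre of its underside; its z axis points up. The lid's flat top is 65 mm above the origin.
- blue_cap_bottle: Clear round bottle with a blue screw cap, loose, 105 mm tall, about 0.19 kg. Body 50 mm in diameter up to a height of about 60 mm, then tapering to the cap, which is 34 mm across (from 85 to 105 mm). Origin: centre of its underside; its z axis points up.
- black_cap_vial: Small amber vial with a yellow label and a black cap, loose, 24 mm in diameter, 52 mm tall, about 0.03 kg; body up to about 35 mm, cap 20 mm across above. Origin: centre of its underside; its z axis points up. It stands left of the white well plate and the timer; vials, bottles and racks to the right of those are bystanders.
- red_cap_vial: Small amber vial with a yellow label and a red cap, loose, 23 mm in diameter, 54 mm tall, about 0.04 kg; body up to about 35 mm, cap 19 mm across above. Origin: centre of its underside; its z axis points up. It stands left of the white well plate and the timer.
- glass_beaker: Empty clear glass beaker, open at the top, 61 mm across, 77 mm tall, loose; it stands among the things and must stay where it is. Origin: centre of its underside; its z axis points up.
- pad_1: One of three identical flat round coasters (dark centre, grey rim), 72 mm across, 4 mm thick, fixed in a row about 95 mm apart on a thin white mat between the blue block and the red rack. Their numbers are dealt afresh at every start: tell by position which is next to which. Origin: centre of its underside; its z axis points up. Its top is 4 mm above the origin.
- pad_2: One of three identical flat round coasters (dark centre, grey rim), 72 mm across, 4 mm thick, fixed in a row about 95 mm apart on a thin white mat between the blue block and the red rack. Their numbers are dealt afresh at every start: tell by position which is next to which. Origin: centre of its underside; its z axis points up. Its top is 4 mm above the origin.
- pad_3: One of three identical flat round coasters (dark centre, grey rim), 72 mm across, 4 mm thick, fixed in a row about 95 mm apart on a thin white mat between the blue block and the red rack. Their numbers are dealt afresh at every start: tell by position which is next to which. Origin: centre of its underside; its z axis points up. Its top is 4 mm above the origin.
- blue_block: Blue tube block with a few white tube caps, 94 mm (its x) by 64 mm (its y), 41 mm high, fixed at one end of the row of coasters; which end varies. Origin: centre of its underside; its z axis points up.
- red_rack: Red tube rack with capped tubes, 100 mm (its x) by 78 mm (its y), 56 mm high, fixed at the other end of the row of coasters. Origin: centre of its underside; its z axis points up. (A wall shelf runs along the back of the bench beyond x = 0.62 m, about 0.48 m up: keep the arm from swinging under it.)
Mind the look-alikes: they are no part of the job. Leave any turquoise or yellow look-alike of the blue_cap_bottle alone.

How it is judged:
By the outcome, as a careful person would: the job done as asked, in the order asked, and still so for the second after the job is handed in, with the robot touching nothing.
It also fails if it takes over 120 s, if anything falls off the work surface, if the arm or the gripper's body presses on something with over 40 N, if the wrist force passes 120 N, or if a joint passes its speed limit or range.

## Working session

There is one attempt and no reset: what is moved stays moved. The work goes in short steps, Python scripts to look and compute and a shell command to move; the robot and the scene stay as the last step left them, time stands still between calls to the robot, and variables do not carry over. Pictures are saved under pics/ and viewed, at most 14 in all, crops included, and the job is handed in when it is done.

```bash
mkdir -p pics
cat > h.py <<'E'
import numpy as np, cv2
from rig import get_state, imaging, ticket
from scipy.spatial.transform import Rotation as R
def snap(n,f):
    s=get_state(); im=imaging.get_image(n); cv2.imwrite(f'pics/{f}.png',im[:,:,::-1]); np.save(f'pics/{f}.npy',pose(n,s)); return im
def pose(n,s=None):
    p=imaging.camera_params(n)
    if n!='wrist': return np.array(p['cam_to_world'])
    s=s or get_state(); q=s['ee_rot']; T=np.eye(4); T[:3,:3]=R.from_quat([q[1],q[2],q[3],q[0]]).as_matrix(); T[:3,3]=s['position']
    return T@np.array(p['T_tool_cam'])
def ray(n,uv,T):
    p=imaging.camera_params(n); K=np.array(p['camera_matrix']); d=np.linalg.inv(K)@[*uv,1]; x=d[:2].copy()
    for _ in range(20): x=d[:2]/(1+p['k1']*(x@x))
    v=T[:3,:3]@[*x,1]; return T[:3,3],v/np.linalg.norm(v)
def atz(n,uv,T,z):
    o,v=ray(n,uv,T); return (o+v*(z-o[2])/v[2]).round(4)
def tri(obs):
    A=np.zeros((3,3));b=np.zeros(3)
    for n,uv,T in obs:
        o,v=ray(n,uv,T);M=np.eye(3)-np.outer(v,v);A+=M;b+=M@o
    return np.linalg.solve(A,b).round(4)
def proj(n,X,T):
    p=imaging.camera_params(n); c=np.linalg.inv(T)@[*X,1]; x=c[:2]/c[2]; x=x*(1+p['k1']*(x@x)); K=np.array(p['camera_matrix']); return (K@[*x,1])[:2].round(1)
E
python3 - <<'E'
from h import *
for n in ('top','side','wrist'): snap(n,n+'0'); print(n,pose(n).round(3).tolist())
s=get_state();print(s['position'],s['ee_rot'],s['width'],s['clock'])
E
```

```text
top [[0.002, -0.986, 0.17, 0.182], [-1.0, -0.001, 0.006, -0.132], [-0.006, -0.17, -0.986, 1.574], [0.0, 0.0, 0.0, 1.0]]
side [[0.423, -0.752, 0.505, -0.263], [-0.906, -0.359, 0.224, -0.461], [0.013, -0.552, -0.834, 1.207], [0.0, 0.0, 0.0, 1.0]]
wrist [[0.274, 0.921, 0.277, 0.088], [0.962, -0.262, -0.081, 0.574], [-0.002, 0.288, -0.958, 0.373], [0.0, 0.0, 0.0, 1.0]]
[0.15752171 0.55260984 0.24964052] [-1.88513932e-04  1.38419309e-01  9.90373464e-01 -6.78539918e-04] 0.0856752472580532 0.15
```

View pics/top0.png

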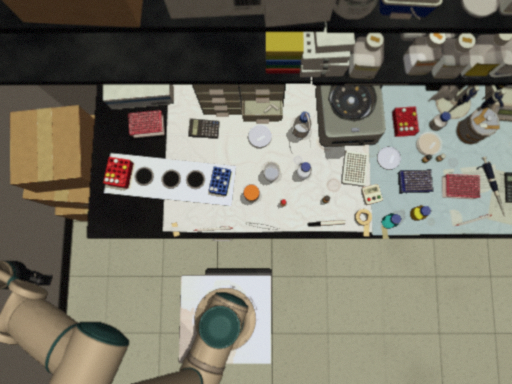

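View pics/side0.png

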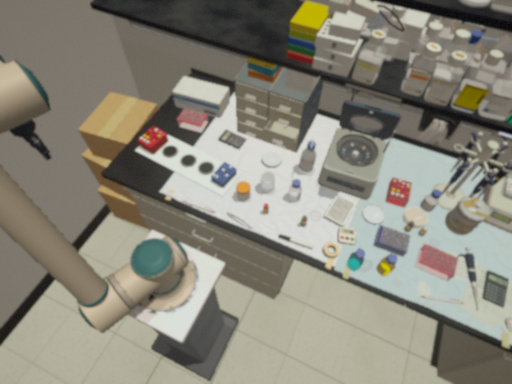

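The top view shows the coasters at about (144,176), (172,179) and (196,180), the red rack at (118,172) and the blue block at (220,181). The candidates are:
- **Jar:** (251,193). The orange roll at (363,216) is not it.
- **Blue-capped bottle:** (304,170). The look-alikes are the grey bottle (301,125), turquoise (391,220) and yellow (421,213).
- **Red-capped vial:** (283,203).
- **Black-capped vial:** (326,199). The bystander vials are near (427,157).
- **Beaker:** (271,172). It could be confused with the dish at (260,135).

I'll check these in one close crop.

Run:
```python
from h import *
t=cv2.imread('pics/top0.png')[110:235,95:345]; s=cv2.imread('pics/side0.png')[115:245,130:350]
a=cv2.resize(t,(600,300),interpolation=3); b=cv2.resize(s,(508,300),interpolation=3)
b=cv2.copyMakeBorder(b,0,0,0,92,0)
cv2.imwrite('pics/crop0.png',np.vstack([a,b]))
T=pose('top');S=pose('side')
for n,u,v in [('jar',(251.5,193),(243.5,188)),('bottle',(305,167),(296,182)),('red',(283,203),(265.5,207)),('black',(326,199),(304.5,219)),('beaker',(271,172),(267,182)),('p_red',(144,176),(170,151.5)),('p_mid',(172,179),(189,160)),('p_blue',(196,180),(206.5,168)),]:
    print(n,tri([('top',u,T),('side',v,S)]),atz('top',u,T,0.004))
```

```text
jar [ 0.4364 -0.0924  0.0533] [ 0.4433 -0.089   0.004 ]
bottle [ 0.5194 -0.2781  0.1016] [ 0.5405 -0.2856  0.004 ]
red [ 0.4031 -0.204   0.0366] [ 0.4065 -0.2036  0.004 ]
black [ 0.4185 -0.3589  0.0348] [ 0.4214 -0.3601  0.004 ]
beaker [ 0.5155 -0.161   0.0358] [ 0.5216 -0.1603  0.004 ]
p_red [ 0.5093  0.309  -0.0064] [0.5064 0.3071 0.004 ]
p_mid [0.4959 0.2014 0.0059] [0.4952 0.2034 0.004 ]
p_blue [0.4932 0.1137 0.0014] [0.4915 0.115  0.004 ]
```

View pics/crop0.png

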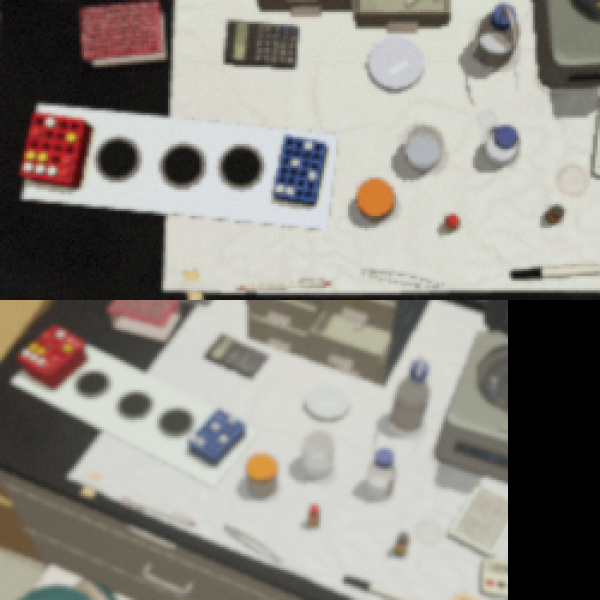

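The choices hold. The clear bottle with the blue cap is at top (305,167), because the one at (301,125) is a grey wash bottle. Orange jar, red vial, amber/black vial and beaker are as listed. Next I'll turn the tool to close along x and look over the coasters.

```bash
python3 -m inch '[{"claw":1,"travel":[0.83,-0.76,0.25],"turn":-0.206},{"claw":1,"travel":[0.83,-0.76,0.25],"turn":-0.206},{"claw":1,"travel":[0.83,-0.76,0.25],"turn":-0.206},{"claw":1,"travel":[0.83,-0.76,0.25],"turn":-0.206},{"claw":1,"travel":[0.83,-0.76,0.25],"turn":-0.206}]'
python3 -m inch '[{"claw":1,"travel":[0.83,-0.76,0.25],"turn":-0.206},{"claw":1,"travel":[0.83,-0.76,0.25],"turn":-0.206},{"claw":1,"travel":[0.83,-0.76,0.25],"turn":-0.206},{"claw":1,"travel":[0.83,-0.76,0.25],"turn":-0.206},{"claw":1,"travel":[0.83,-0.76,0.25],"turn":-0.206}]'
python3 - <<'E'
from h import *
s=get_state();print(s['position'],s['ee_rot'],s['qpos'])
snap('wrist','w1');print(imaging.camera_params('wrist')['camera_matrix'],pose('wrist').round(3).tolist())
E
```

```text
clock: 0.65
position: [0.3258, 0.3988, 0.301]
ee_rot: [0.001, 0.449, 0.894, 0.0]
contact_force: [0.0, 0.5, 0.1]
width: 0.0854
gripper_force: 0.0
clock: 1.15
position: [0.4921, 0.2464, 0.3508]
ee_rot: [0.001, 0.71, 0.704, 0.0]
contact_force: [0.2, 0.6, -0.3]
width: 0.0854
gripper_force: 0.0
[0.49214611 0.24639252 0.35076119] [8.23476488e-04 7.09772395e-01 7.04430552e-01 2.58987217e-04] [ 3.38536274e-01  1.98507882e-01  1.36629058e+00 -1.26585681e-03
  1.57562014e+00  3.46083953e-01]
[[274.46447937   0.         252.57646135]
 [  0.         274.46447937 195.8041231 ]
 [  0.           0.           1.        ]] [[1.0, -0.012, 0.003, 0.496], [-0.01, -0.956, -0.292, 0.319], [0.006, 0.292, -0.957, 0.474], [0.0, 0.0, 0.0, 1.0]]
```

View pics/w1.png

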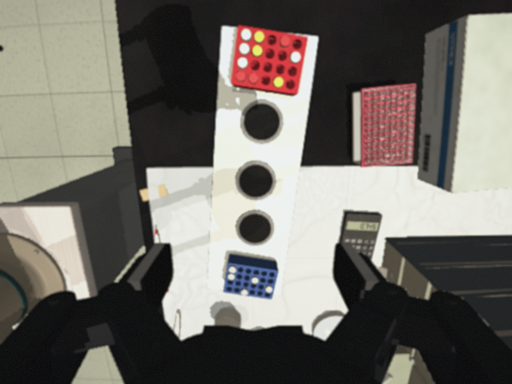

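The coasters are at about (261,121) next to the red rack, (255,180) in the middle and (255,228) next to the blue block. I'll refine them numerically and go on to look over the objects.

```bash
python3 -m inch '[{"claw":1,"travel":[-0.08,-1,0],"turn":0.004},{"claw":1,"travel":[-0.08,-1,0],"turn":0.004},{"claw":1,"travel":[-0.08,-1,0],"turn":0.004},{"claw":1,"travel":[-0.08,-1,0],"turn":0.004},{"claw":1,"travel":[-0.08,-1,0],"turn":0.004}]' >/dev/null
python3 -m inch '[{"claw":1,"travel":[-0.08,-1,0],"turn":0},{"claw":1,"travel":[-0.08,-1,0],"turn":0},{"claw":1,"travel":[-0.08,-1,0],"turn":0},{"claw":1,"travel":[-0.08,-1,0],"turn":0},{"claw":1,"travel":[-0.08,-1,0],"turn":0}]'
python3 - <<'E'
from h import *
im=cv2.imread('pics/w1.png');T=np.load('pics/w1.npy');g=cv2.cvtColor(im,6)
for c in [(261,121),(255,180),(255,228)]:
    m=(g<75).astype(np.uint8); n,l,st,ce=cv2.connectedComponentsWithStats(m); k=l[c[1],c[0]]
    uv=ce[k]; 
    X=np.array(atz('wrist',uv,T,0.004)); 
    print(uv.round(1),st[k],X,[proj('top',X,pose('top')),proj('side',X,pose('side'))])
s=get_state();print(s['position'],s['ee_rot']);snap('wrist','w2')
E
```

```text
clock: 2.2
position: [0.4575, -0.1559, 0.3496]
ee_rot: [0.001, 0.705, 0.709, -0.001]
contact_force: [-0.6, 0.7, 0.9]
width: 0.0853
gripper_force: 0.0
[261.1 121.1] [244 104  35  35 979] [0.5078 0.3087 0.004 ] [array([143.6, 175.6]), array([169.1, 150.3])]
[255.2 180.6] [239 165  33  32 813] [0.4975 0.2073 0.004 ] [array([171. , 178.4]), array([187.6, 159.6])]
[254.4 228. ] [239 214  31  29 687] [0.4957 0.117  0.004 ] [array([195.5, 178.9]), array([205.6, 167. ])]
[ 0.45750912 -0.15585305  0.3496389 ] [ 6.02048510e-04  7.05458819e-01  7.08749485e-01 -1.28805036e-03]
```

View pics/w2.png

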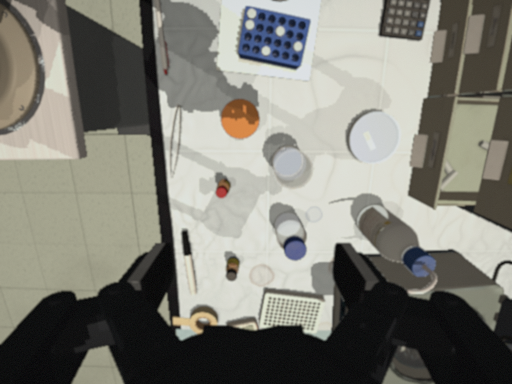

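In this view the orange lid is at (240,118), the beaker at (287,165), the blue cap at (294,247), the red cap at (222,191) and the black-capped vial at (232,270).

```bash
cat >> h.py <<'E'
HS={'orange':((5,150,90),(18,255,255)),'blue':((105,70,30),(130,255,255)),'red':((170,120,60),(179,255,255)),'white':((0,0,0),(0,0,0))}
def blob(f,col,near,r=22):
    im=cv2.imread(f'pics/{f}.png');h=cv2.cvtColor(im,cv2.COLOR_BGR2HSV);m=cv2.inRange(h,*HS[col])
    if col=='red': m|=cv2.inRange(h,(0,150,60),(4,255,255))
    w=np.zeros_like(m);cv2.circle(w,near,r,255,-1);m&=w
    n,l,st,ce=cv2.connectedComponentsWithStats(m);k=1+np.argmax(st[1:,4]);x,y,a,b,_=st[k];return np.array([x+(a-1)/2,y+(b-1)/2]),st[k]
E
python3 - <<'E'
from h import *
P={n:np.load(f'pics/{f}.npy') for n,f in (('top','top0'),('side','side0'),('wrist','w2'))}
for c,w,t,s,z in [('orange',(240,118),(251,193),(243,187),.065),('blue',(294,247),(305,166),(296,181),.105),('red',(222,190),(283,203),(265,206),.054)]:
    a,sa=blob('w2',c,w);b,sb=blob('top0',c,t,9);d,sd=blob('side0',c,s,7)
    print(c,a,sa[2:],b,sb[2:],d,'tri wt',tri([('wrist',a,P['wrist']),('top',b,P['top'])]),'ts',tri([('side',d,P['side']),('top',b,P['top'])]),'atz w',atz('wrist',a,P['wrist'],z),'t',atz('top',b,P['top'],z))
im=cv2.imread('pics/w2.png');cv2.imwrite('pics/crop1.png',cv2.resize(im[95:295,180:330],(600,800),interpolation=2)[:,:][100:700] if 0 else cv2.resize(im[145:295,190:340],(600,600),interpolation=2))
E
```

```text
orange [239.5 118.5] [  36   38 1070] [251.  192.5] [ 15  16 186] [243.  187.5] tri wt [ 0.4378 -0.0888  0.048 ] ts [ 0.4378 -0.0901  0.0537] atz w [ 0.4387 -0.0889  0.065 ] t [ 0.4349 -0.0889  0.065 ]
blue [294.  247.5] [ 21  22 367] [305.5 166.5] [ 8  8 54] [296. 183.] tri wt [ 0.5219 -0.2786  0.0936] ts [ 0.5226 -0.2795  0.0921] atz w [ 0.52   -0.2727  0.105 ] t [ 0.5192 -0.2774  0.105 ]Traceback (most recent call last):
  File "<stdin>", line 4, in <module>
  File "h.py", line 29, in blob
    n,l,st,ce=cv2.connectedComponentsWithStats(m);k=1+np.argmax(st[1:,4]);x,y,a,b,_=st[k];return np.array([x+(a-1)/2,y+(b-1)/2]),st[k]
                                                      ~~~~~~~~~^^^^^^^^^^
    return _wrapfunc(a, 'argmax', axis=axis, out=out, **kwds)
    return bound(*args, **kwds)
ValueError: attempt to get argmax of an empty sequence
```

```bash
python3 -m inch '[{"claw":1,"travel":[-0.098,0.335,-0.9],"turn":0.0},{"claw":1,"travel":[-0.098,0.335,-0.9],"turn":0.0},{"claw":1,"travel":[-0.098,0.335,-0.9],"turn":0.0},{"claw":1,"travel":[-0.098,0.335,-0.9],"turn":0},{"claw":1,"travel":[-0.098,0.335,-0.9],"turn":0}]'
python3 - <<'E'
from h import *
s=get_state();print(s['position'],s['ee_rot']);snap('wrist','w3')
a,sa=blob('w3','orange',(250,200),90);T=np.load('pics/w3.npy');print(a,sa,atz('wrist',a,T,.065),'two views',tri([('wrist',a,T),('top',(251,192.5),pose('top'))]),tri([('wrist',a,T),('wrist',(239.5,118.5),np.load('pics/w2.npy'))]))
im=cv2.imread('pics/w2.png');cv2.imwrite('pics/crop1.png',np.hstack([cv2.resize(im[165:295,200:325],(400,416),interpolation=2),cv2.resize(cv2.imread('pics/w3.png'),(400,300)) .repeat(1,0) if 0 else cv2.copyMakeBorder(cv2.resize(cv2.imread('pics/w3.png'),(400,300)),0,116,0,0,0)]))
E
```

```text
clock: 2.75
position: [0.4326, -0.0791, 0.1656]
ee_rot: [-0.007, 0.702, 0.712, -0.002]
contact_force: [-0.6, 0.8, 0.4]
width: 0.0854
gripper_force: 0.0
[ 0.43264329 -0.07911689  0.16563063] [-0.00672094  0.70176493  0.71237287 -0.00238613]
[260.5 212.5] [ 230  183   62   60 2903] [ 0.4388 -0.0861  0.065 ] two views [ 0.4378 -0.0891  0.0553] [ 0.4387 -0.0889  0.0574]
```

View pics/crop1.png

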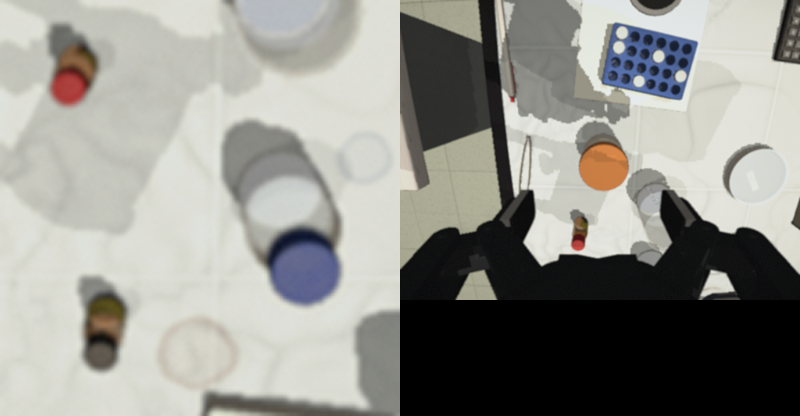

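The crop shows the red cap at w2 (222,192), the black cap at (232,275), and in the close view the jar's lid centred at (260,212) with the beaker to its right. The arm was still settling, so I'll remeasure at rest.

```bash
python3 -m inch '[{"claw":1,"travel":[0,0,0],"turn":0.0},{"claw":1,"travel":[0,0,0],"turn":0.0},{"claw":1,"travel":[0,0,0],"turn":0.0}]'
python3 - <<'E'
from h import *
s=get_state();print(s['position'],s['ee_rot']);snap('wrist','w3b');print(get_state()['position'])
a,sa=blob('w3b','orange',(250,200),90);T=np.load('pics/w3b.npy');print(a,sa,atz('wrist',a,T,.065),'two views',tri([('wrist',a,T),('top',(251,192.5),pose('top'))]),tri([('wrist',a,T),('wrist',(239.5,118.5),np.load('pics/w2.npy'))]))
E
```

```text
clock: 3.1
position: [0.44, -0.0849, 0.1724]
ee_rot: [0.002, 0.703, 0.711, 0.001]
contact_force: [-0.5, 0.4, 0.7]
width: 0.0853
gripper_force: 0.0
[ 0.43996056 -0.08492809  0.17236798] [0.00217673 0.70326721 0.7109216  0.00099233]
[ 0.43951307 -0.08481137  0.17199596]
[250. 203.] [ 220  174   61   59 2807] [ 0.4387 -0.0864  0.065 ] two views [ 0.4376 -0.0891  0.0553] [ 0.4385 -0.089   0.0574]
```

```bash
python3 -m inch '[{"claw":1,"travel":[-0.005,-0.0175,-0.3],"turn":0.0},{"claw":1,"travel":[-0.005,-0.0175,-0.5],"turn":0.0},{"claw":1,"travel":[-0.005,-0.0175,-0.66],"turn":0.0},{"claw":1,"travel":[-0.005,-0.0175,-0.66],"turn":0.0},{"claw":1,"travel":[-0.005,-0.0175,-0.66],"turn":0.0}]'
python3 -m inch '[{"claw":-1,"travel":[0,0,0],"turn":0.0},{"claw":-1,"travel":[0,0,0],"turn":0.0},{"claw":-1,"travel":[0,0,0],"turn":0.0},{"claw":-1,"travel":[0,0,0],"turn":0.0},{"claw":-1,"travel":[0,0,0],"turn":0.0}]' 40
python3 -m inch '[{"claw":-1,"travel":[0,0,0],"turn":0.0},{"claw":-1,"travel":[0,0,0],"turn":0.0},{"claw":-1,"travel":[0,0,0],"turn":0.0},{"claw":-1,"travel":[0,0,0.05],"turn":0.0},{"claw":-1,"travel":[0,0,0.1],"turn":0.0}]'
```

```text
clock: 3.65
position: [0.4379, -0.0881, 0.039]
ee_rot: [0.0, 0.703, 0.711, 0.0]
contact_force: [0.1, 0.7, -0.2]
width: 0.0855
gripper_force: 0.0
clock: 4.15
position: [0.4387, -0.0881, 0.0404]
ee_rot: [0.002, 0.703, 0.711, 0.001]
contact_force: [-0.4, -0.3, 6.4]
width: 0.0558
gripper_force: 41.1
clock: 4.65
position: [0.4372, -0.0875, 0.0596]
ee_rot: [0.0, 0.703, 0.711, 0.0]
contact_force: [0.2, 0.4, -0.1]
width: 0.0558
gripper_force: 42.6
```

```bash
python3 -m inch '[{"claw":-1,"travel":[0,0,0.4],"turn":0.0},{"claw":-1,"travel":[0.0,0.1,0.8],"turn":0.0},{"claw":-1,"travel":[0.26,0.64,0.8],"turn":0.0},{"claw":-1,"travel":[0.26,0.64,0.8],"turn":0.0},{"claw":-1,"travel":[0.26,0.64,0.8],"turn":0.0}]'
python3 -m inch '[{"claw":-1,"travel":[0,0,0],"turn":0.0},{"claw":-1,"travel":[0,0,0],"turn":0.0},{"claw":-1,"travel":[0,0,0],"turn":0.0},{"claw":-1,"travel":[0,0,0],"turn":0.0},{"claw":-1,"travel":[0,0,0],"turn":0.0}]'
python3 - <<'E'
from h import *
snap('wrist','w4');T=np.load('pics/w4.npy')
im=cv2.imread('pics/w4.png');g=cv2.cvtColor(im,6)
for X in [(.5078,.3087,.004),(.4975,.2073,.004),(.4957,.117,.004)]:
    c=proj('wrist',X,T); print(c)
    u,v=c.astype(int)
    if 0<v<384:
        n,l,st,ce=cv2.connectedComponentsWithStats((g<75).astype(np.uint8));k=l[v,u];print(st[k],ce[k],atz('wrist',ce[k],T,.004))
E
```

```text
clock: 5.15
position: [0.4897, 0.0421, 0.2213]
ee_rot: [0.001, 0.703, 0.711, 0.001]
contact_force: [0.1, 0.3, -1.0]
width: 0.0555
gripper_force: 43.4
clock: 5.65
position: [0.4884, 0.0395, 0.2178]
ee_rot: [-0.0, 0.704, 0.71, -0.001]
contact_force: [-0.5, 0.4, -1.9]
width: 0.0559
gripper_force: 43.4
[273.8 -80.5]
[262.1  26.2]
[ 236    0   54   55 2381] [262.43343133  25.46871063] [0.4979 0.2081 0.004 ]
[259.2 111.2]
[ 234   85   51   52 2072] [258.69111969 110.21959459] [0.4951 0.1181 0.004 ]
```

View pics/w4.png

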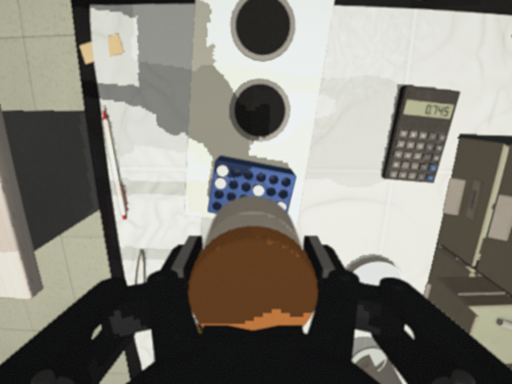

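The second view shows the blue-side coaster at (259,110) and the middle one at (262,25), agreeing with the first measurement. The jar is held upright, so I'll go above the coaster.

```bash
python3 -m inch '[{"claw":-1,"travel":[0.03,0.2,0],"turn":0.0},{"claw":-1,"travel":[0.03,0.39,0],"turn":0.0},{"claw":-1,"travel":[0.03,0.39,-0.3],"turn":0.0},{"claw":-1,"travel":[0.03,0.39,-0.6],"turn":0.0},{"claw":-1,"travel":[0.03,0.39,-0.69],"turn":0.0}]'
python3 -m inch '[{"claw":-1,"travel":[0,0,0],"turn":0.0},{"claw":-1,"travel":[0,0,0],"turn":0.0},{"claw":-1,"travel":[0,0,0],"turn":0.0}]'
python3 -m inch '[{"claw":-1,"travel":[0,0,0],"turn":0.0}]'
```

```text
clock: 6.2
position: [0.4938, 0.1182, 0.078]
ee_rot: [-0.001, 0.703, 0.711, -0.001]
contact_force: [0.5, 0.1, -1.3]
width: 0.0557
gripper_force: 43.4
clock: 6.5
position: [0.4972, 0.1184, 0.0824]
ee_rot: [0.001, 0.703, 0.711, 0.002]
contact_force: [0.5, -0.4, -1.2]
width: 0.0563
gripper_force: 43.5
clock: 6.6
position: [0.497, 0.1185, 0.0826]
ee_rot: [0.002, 0.703, 0.711, 0.002]
contact_force: [-0.5, 0.5, -1.0]
width: 0.0556
gripper_force: 43.5
```

```bash
python3 -m inch '[{"claw":-1,"travel":[0,0,-0.06],"turn":0.0},{"claw":-1,"travel":[0,0,-0.12],"turn":0.0},{"claw":-1,"travel":[0,0,-0.16],"turn":0.0},{"claw":-1,"travel":[0,0,-0.16],"turn":0.0},{"claw":-1,"travel":[0,0,-0.16],"turn":0.0}]'
python3 -m inch '[{"claw":-1,"travel":[0,0,-0.01],"turn":0.0},{"claw":-1,"travel":[0,0,-0.02],"turn":0.0},{"claw":-1,"travel":[0,0,-0.02],"turn":0.0},{"claw":-1,"travel":[0,0,-0.02],"turn":0.0}]'
```

```text
clock: 7.1
position: [0.4947, 0.1184, 0.0476]
ee_rot: [-0.0, 0.703, 0.711, -0.0]
contact_force: [-0.2, -0.4, -0.8]
width: 0.0557
gripper_force: 42.7
clock: 7.5
position: [0.4952, 0.1184, 0.0469]
ee_rot: [0.0, 0.703, 0.711, 0.0]
contact_force: [-4.6, -0.7, 22.0]
width: 0.0556
gripper_force: 43.4
```

```bash
python3 -m inch '[{"claw":-1,"travel":[0,0,0.008],"turn":0.0},{"claw":-1,"travel":[0,0,0.008],"turn":0.0},{"claw":-1,"travel":[0,0,0.008],"turn":0.0}]'
python3 -m inch '[{"claw":1,"travel":[0,0,0],"turn":0.0},{"claw":1,"travel":[0,0,0],"turn":0.0},{"claw":1,"travel":[0,0,0],"turn":0.0},{"claw":1,"travel":[0,0,0],"turn":0.0},{"claw":1,"travel":[0,0,0],"turn":0.0}]'
python3 -m inch '[{"claw":1,"travel":[0,0,0.2],"turn":0.0},{"claw":1,"travel":[0,0,0.4],"turn":0.0},{"claw":1,"travel":[0,0,0.7],"turn":0.0},{"claw":1,"travel":[0,0,0.7],"turn":0.0},{"claw":1,"travel":[0,0,0.7],"turn":0.0}]'
python3 - <<'E'
from h import *
snap('wrist','w5');T=np.load('pics/w5.npy')
a,sa=blob('w5','orange',(250,200),90);print(a,sa,atz('wrist',a,T,.069))
# pad rim centre compare
E
```

```text
clock: 7.8
position: [0.4952, 0.1185, 0.047]
ee_rot: [0.0, 0.703, 0.711, 0.0]
contact_force: [-2.8, -0.3, 11.4]
width: 0.0563
gripper_force: 43.0
clock: 8.3
position: [0.495, 0.1185, 0.0457]
ee_rot: [-0.0, 0.703, 0.711, -0.0]
contact_force: [0.6, -0.2, -0.3]
width: 0.0856
gripper_force: 0.0
clock: 8.8
position: [0.4965, 0.1186, 0.188]
ee_rot: [0.002, 0.703, 0.711, 0.002]
contact_force: [0.2, 0.1, -0.5]
width: 0.0854
gripper_force: 0.0
[251.  197.5] [ 222  169   59   58 2680] [0.4962 0.1189 0.069 ]
```

View pics/w5.png

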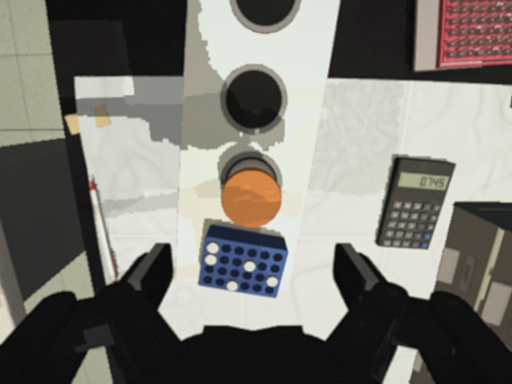

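The jar stands centred on its coaster: its lid is at (251,197) with an even coaster rim visible behind. Now the bottle.

```bash
python3 -m inch '[{"claw":1,"travel":[0.06,-1,0.25],"turn":0.0},{"claw":1,"travel":[0.06,-1,0.25],"turn":0.0},{"claw":1,"travel":[0.06,-1,0.25],"turn":0.0},{"claw":1,"travel":[0.06,-1,0.25],"turn":0.0},{"claw":1,"travel":[0.06,-1,0.25],"turn":0.0}]' >/dev/null
python3 -m inch '[{"claw":1,"travel":[0.06,-0.98,0],"turn":0.0},{"claw":1,"travel":[0.06,-0.98,0],"turn":0.0},{"claw":1,"travel":[0.06,-0.98,0],"turn":0.0},{"claw":1,"travel":[0.06,-0.98,0],"turn":0.0},{"claw":1,"travel":[0.06,-0.98,0],"turn":0.0}]' >/dev/null
python3 -m inch '[{"claw":1,"travel":[0,0,0],"turn":0.0},{"claw":1,"travel":[0,0,0],"turn":0.0},{"claw":1,"travel":[0,0,0],"turn":0.0},{"claw":1,"travel":[0,0,0],"turn":0.0},{"claw":1,"travel":[0,0,0],"turn":0.0}]'
python3 - <<'E'
from h import *
snap('wrist','w6');T=np.load('pics/w6.npy')
a,sa=blob('w6','blue',(250,200),60);print(a,sa,atz('wrist',a,T,.105),atz('wrist',a,T,.1),tri([('wrist',a,T),('top',(305.5,166.5),pose('top'))]),tri([('wrist',a,T),('wrist',(294,247.5),np.load('pics/w2.npy'))]))
E
```

```text
clock: 10.35
position: [0.5192, -0.2765, 0.2362]
ee_rot: [0.0, 0.703, 0.712, 0.0]
contact_force: [0.0, 0.8, 0.2]
width: 0.0852
gripper_force: 0.0
[255. 193.] [239 177  33  33 856] [ 0.5221 -0.2755  0.105 ] [ 0.5222 -0.2769  0.1   ] [ 0.5221 -0.2788  0.093 ] [ 0.5222 -0.2792  0.0924]
```

View pics/w6.png

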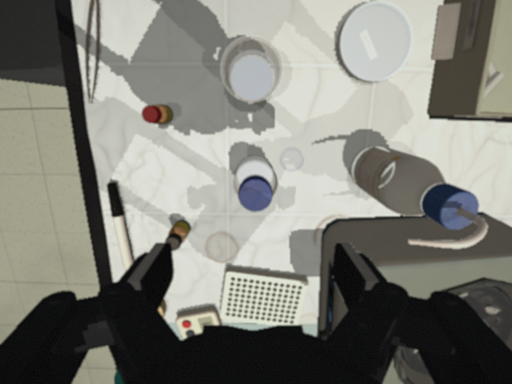

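The bottle's blue cap is at (255,193), clear of the beaker at (252,75). I'll grip it by the cap.

```bash
python3 -m inch '[{"claw":1,"travel":[0.014,-0.005,-0.25],"turn":0.0},{"claw":1,"travel":[0.014,-0.005,-0.5],"turn":0.0},{"claw":1,"travel":[0.014,-0.005,-0.7],"turn":0.0},{"claw":1,"travel":[0.014,-0.005,-0.705],"turn":0.0},{"claw":1,"travel":[0.014,-0.005,-0.705],"turn":0.0}]'
python3 -m inch '[{"claw":-1,"travel":[0,0,0],"turn":0.0},{"claw":-1,"travel":[0,0,0],"turn":0.0},{"claw":-1,"travel":[0,0,0],"turn":0.0},{"claw":-1,"travel":[0,0,0],"turn":0.0},{"claw":-1,"travel":[0,0,0],"turn":0.0}]' 50
python3 -m inch '[{"claw":-1,"travel":[0,0,0],"turn":0.0},{"claw":-1,"travel":[0,0,0],"turn":0.0},{"claw":-1,"travel":[0,0,0],"turn":0.0},{"claw":-1,"travel":[0,0,0.05],"turn":0.0},{"claw":-1,"travel":[0,0,0.1],"turn":0.0}]'
```

```text
clock: 10.9
position: [0.5222, -0.2785, 0.0952]
ee_rot: [-0.0, 0.703, 0.711, 0.0]
contact_force: [1.2, 0.9, 0.3]
width: 0.0856
gripper_force: 0.0
clock: 11.4
position: [0.5225, -0.2792, 0.097]
ee_rot: [0.002, 0.703, 0.711, 0.0]
contact_force: [-1.5, -0.1, 7.5]
width: 0.0345
gripper_force: 48.2
clock: 11.9
position: [0.5217, -0.2784, 0.1156]
ee_rot: [-0.0, 0.703, 0.711, 0.0]
contact_force: [0.4, 0.2, -1.6]
width: 0.0344
gripper_force: 48.2
```

```bash
python3 -m inch '[{"claw":-1,"travel":[0,0,0.25],"turn":0.0},{"claw":-1,"travel":[0,0,0.5],"turn":0.0},{"claw":-1,"travel":[0,0.2,0.7],"turn":0.0},{"claw":-1,"travel":[0,0.4,0.7],"turn":0.0},{"claw":-1,"travel":[-0.02,0.6,0.7],"turn":0.0}]' >/dev/null
python3 -m inch '[{"claw":-1,"travel":[-0.02,0.2,0],"turn":0.0},{"claw":-1,"travel":[-0.02,0.4,0],"turn":0.0},{"claw":-1,"travel":[-0.03,0.6,0],"turn":0.0},{"claw":-1,"travel":[-0.04,0.8,0],"turn":0.0},{"claw":-1,"travel":[-0.04,1,0],"turn":0.0}]' >/dev/null
python3 -m inch '[{"claw":-1,"travel":[0,0.2,0],"turn":0.0},{"claw":-1,"travel":[0,0.4,0],"turn":0.0},{"claw":-1,"travel":[0,0.6,0],"turn":0.0},{"claw":-1,"travel":[0,0.75,0],"turn":0.0},{"claw":-1,"travel":[0,0.75,0],"turn":0.0}]' >/dev/null
python3 -m inch '[{"claw":-1,"travel":[0,0,0],"turn":0.0},{"claw":-1,"travel":[0,0,0],"turn":0.0},{"claw":-1,"travel":[0,0,0],"turn":0.0},{"claw":-1,"travel":[0,0,0],"turn":0.0},{"claw":-1,"travel":[0,0,0],"turn":0.0}]'
python3 - <<'E'
from h import *
snap('wrist','w7');T=np.load('pics/w7.npy');im=cv2.imread('pics/w7.png');g=cv2.cvtColor(im,6)
for X in [(.5078,.3087,.004),(.4975,.2073,.004)]:
    c=proj('wrist',X,T); u,v=c.astype(int);print(c)
    n,l,st,ce=cv2.connectedComponentsWithStats((g<75).astype(np.uint8));k=l[v,u];print(st[k],ce[k],atz('wrist',ce[k],T,.004))
E
```

```text
clock: 13.9
position: [0.51, 0.1907, 0.255]
ee_rot: [0.0, 0.704, 0.711, 0.0]
contact_force: [-0.1, 0.3, -1.4]
width: 0.0345
gripper_force: 48.5
[251.3  78.3]
[ 229   54   46   50 1778] [251.27671541  78.56186727] [0.5078 0.3084 0.004 ]
[243.1 157.6]
[ 221  135   44   44 1456] [242.80906593 156.51098901] [0.4971 0.2088 0.004 ]
```

View pics/w7.png

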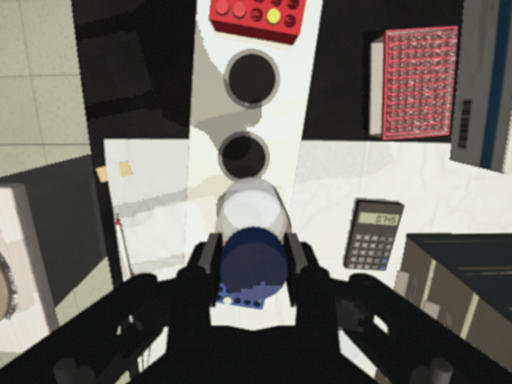

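The red-side coaster is at (251,78), the middle one at (243,157), and the held bottle hangs with its cap at (253,262). I'll check how the cap sits relative to the TCP and go above the coaster.

```bash
python3 - <<'E'
from h import *
T=np.load('pics/w7.npy');P=np.array([.51,.1907,.255])
for dz,r in ((.0095,.017),(-.036,.025)):
  q=np.array([proj('wrist',P+[r*np.cos(t),r*np.sin(t),dz],T) for t in np.linspace(0,6.28,40)]);print(dz,q.min(0),q.max(0))
E
python3 -m inch '[{"claw":-1,"travel":[0,0.2,0],"turn":0.0},{"claw":-1,"travel":[-0.01,0.4,0],"turn":0.0},{"claw":-1,"travel":[-0.01,0.588,0],"turn":0.0},{"claw":-1,"travel":[-0.01,0.588,-0.2],"turn":0.0},{"claw":-1,"travel":[-0.01,0.588,-0.4],"turn":0.0}]'
python3 -m inch '[{"claw":-1,"travel":[0,0,-0.1],"turn":0.0},{"claw":-1,"travel":[0,0,-0.2],"turn":0.0},{"claw":-1,"travel":[0,0,-0.2],"turn":0.0},{"claw":-1,"travel":[0,0,-0.2],"turn":0.0},{"claw":-1,"travel":[0,0,-0.2],"turn":0.0}]'
```

```text
0.0095 [216. 245.] [287.2 306.7]
-0.036 [212.5 198.7] [291.2 270.7]
clock: 14.45
position: [0.5089, 0.3107, 0.1752]
ee_rot: [0.001, 0.702, 0.712, 0.002]
contact_force: [0.5, -0.7, -1.6]
width: 0.0345
gripper_force: 48.2
clock: 14.95
position: [0.509, 0.3094, 0.1364]
ee_rot: [0.001, 0.703, 0.711, 0.001]
contact_force: [-0.1, -0.4, -2.0]
width: 0.0343
gripper_force: 48.4
```

Run:
```python
from h import *
im=cv2.imread('pics/w7.png');print([(r,im[r,250:256].mean(0).astype(int).tolist()) for r in range(176,312,4)])
P=np.array([.51,.1907,.255]);T=np.load('pics/w7.npy')
for r,dz in ((.017,-.0105),(.025,-.0355),(.025,-.0955)):
  q=np.array([proj('wrist',P+[r*np.cos(t),r*np.sin(t),dz],T) for t in np.linspace(0,6.28,40)]);print(dz,q.min(0),q.max(0))
```

```text
[(176, [72, 78, 80]), (180, [162, 166, 166]), (184, [173, 179, 180]), (188, [172, 177, 177]), (192, [220, 222, 220]), (196, [225, 226, 223]), (200, [227, 229, 226]), (204, [226, 227, 224]), (208, [221, 224, 221]), (212, [221, 224, 221]), (216, [222, 225, 223]), (220, [225, 228, 226]), (224, [214, 220, 219]), (228, [58, 35, 28]), (232, [56, 29, 20]), (236, [56, 30, 21]), (240, [57, 31, 20]), (244, [65, 45, 41]), (248, [65, 47, 44]), (252, [65, 46, 43]), (256, [64, 46, 44]), (260, [64, 47, 44]), (264, [64, 47, 45]), (268, [64, 45, 42]), (272, [65, 44, 41]), (276, [64, 45, 43]), (280, [64, 45, 42]), (284, [65, 46, 42]), (288, [109, 75, 70]), (292, [126, 87, 81]), (296, [124, 88, 83]), (300, [122, 84, 75]), (304, [112, 73, 56]), (308, [189, 175, 169])]
-0.0105 [220.6 227.6] [282.8 283. ]
-0.0355 [212.4 199. ] [291.3 271.1]
-0.0955 [222.3 176.9] [281.7 233.2]
```

The held cap matches the prediction, so the bottle is centred and upright in the grip. I'll lower it.

```bash
python3 -m inch '[{"claw":-1,"travel":[-0.005,-0.005,-0.06],"turn":0.0},{"claw":-1,"travel":[-0.005,-0.005,-0.12],"turn":0.0},{"claw":-1,"travel":[-0.005,-0.005,-0.165],"turn":0.0},{"claw":-1,"travel":[-0.005,-0.005,-0.165],"turn":0.0},{"claw":-1,"travel":[-0.005,-0.005,-0.165],"turn":0.0}]'
python3 -m inch '[{"claw":-1,"travel":[0,0,-0.01],"turn":0.0},{"claw":-1,"travel":[0,0,-0.01],"turn":0.0},{"claw":-1,"travel":[0,0,-0.01],"turn":0.0}]'
```

```text
clock: 15.45
position: [0.5065, 0.3081, 0.104]
ee_rot: [0.0, 0.703, 0.711, 0.0]
contact_force: [-3.6, -2.1, 15.1]
width: 0.0342
gripper_force: 52.2
clock: 15.75
position: [0.5066, 0.3082, 0.104]
ee_rot: [0.0, 0.703, 0.711, 0.001]
contact_force: [-6.4, -3.1, 24.6]
width: 0.0341
gripper_force: 54.4
```

Contact is firm. I'll ease off, release and lift.

```bash
python3 -m inch '[{"claw":-1,"travel":[0.0,0,0.012],"turn":0.0},{"claw":-1,"travel":[0,0,0.012],"turn":0.0},{"claw":-1,"travel":[0,0,0.012],"turn":0.0}]'
python3 -m inch '[{"claw":1,"travel":[0,0,0],"turn":0.0},{"claw":1,"travel":[0,0,0],"turn":0.0},{"claw":1,"travel":[0,0,0],"turn":0.0},{"claw":1,"travel":[0,0,0],"turn":0.0},{"claw":1,"travel":[0,0,0],"turn":0.0}]'
python3 -m inch '[{"claw":1,"travel":[0,0,0.1],"turn":0.0},{"claw":1,"travel":[0,0,0.35],"turn":0.0},{"claw":1,"travel":[0,0,0.6],"turn":0.0},{"claw":1,"travel":[0,-0.1,0.8],"turn":0.0},{"claw":1,"travel":[0,-0.25,0.8],"turn":0.0}]'
python3 - <<'E'
from h import *
snap('wrist','w8');T=np.load('pics/w8.npy');c=proj('wrist',(.5078,.3087,.109),T)
a,sa=blob('w8','blue',tuple(int(x) for x in c),60);print(c,a,sa,atz('wrist',a,T,.104))
E
```

```text
clock: 16.05
position: [0.5066, 0.3081, 0.1041]
ee_rot: [0.0, 0.703, 0.711, 0.0]
contact_force: [-3.8, -1.6, 14.4]
width: 0.0345
gripper_force: 51.8
clock: 16.55
position: [0.5068, 0.3081, 0.1019]
ee_rot: [-0.0, 0.703, 0.711, -0.0]
contact_force: [-0.3, -0.0, -0.2]
width: 0.0854
gripper_force: 0.0
clock: 17.05
position: [0.5102, 0.26, 0.269]
ee_rot: [0.003, 0.702, 0.712, 0.006]
contact_force: [0.3, -1.0, -1.0]
width: 0.0851
gripper_force: 0.0
[248.4 140.8] [246.5 141. ] [232 126  30  31 727] [0.5058 0.308  0.104 ]
```

View pics/w8.png

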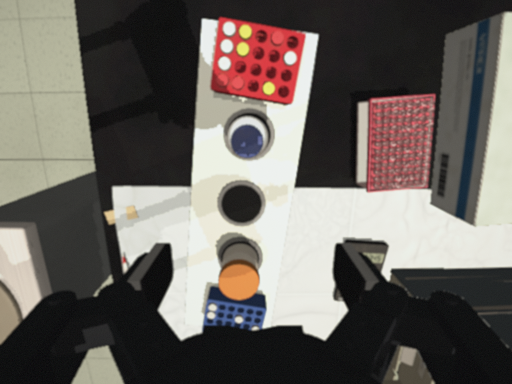

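The bottle is centred on the red-side coaster (cap (246,141), even rim), and the middle coaster at (241,203) is free. Next is the black-capped vial. I'll turn 45° so the fingers clear the petri disc beside it.

```bash
python3 -m inch '[{"claw":1,"travel":[-0.05,-0.25,0],"turn":0.0},{"claw":1,"travel":[-0.1,-0.5,0],"turn":0.0},{"claw":1,"travel":[-0.15,-0.75,0],"turn":0.0},{"claw":1,"travel":[-0.15,-1,0],"turn":0.0},{"claw":1,"travel":[-0.15,-1,0],"turn":0.0}]' >/dev/null
python3 -m inch '[{"claw":1,"travel":[-0.05,-0.25,0],"turn":0.0},{"claw":1,"travel":[-0.1,-0.5,0],"turn":0.0},{"claw":1,"travel":[-0.15,-0.75,0],"turn":0.0},{"claw":1,"travel":[-0.15,-1,0],"turn":0.0},{"claw":1,"travel":[-0.15,-1,0],"turn":0.0}]' >/dev/null
python3 -m inch '[{"claw":0.3,"travel":[-0.05,-0.25,-0.1],"turn":0.047},{"claw":0.3,"travel":[-0.1,-0.5,-0.2],"turn":0.094},{"claw":0.3,"travel":[-0.15,-0.75,-0.2],"turn":0.141},{"claw":0.3,"travel":[-0.15,-1,-0.3],"turn":0.188},{"claw":0.3,"travel":[-0.15,-1,-0.3],"turn":0.235}]' >/dev/null
python3 -m inch '[{"claw":0.3,"travel":[0,0,0],"turn":0.015},{"claw":0.3,"travel":[0,0,0],"turn":0.015},{"claw":0.3,"travel":[0,0,0],"turn":0.015},{"claw":0.3,"travel":[0,0,0],"turn":0.015},{"claw":0.3,"travel":[0,0,0],"turn":0.015}]'
python3 - <<'E'
from h import *
T2=np.load('pics/w2.npy');print(atz('wrist',(231.6,274.7),T2,.052),tri([('wrist',(231.6,274.7),T2),('top',(326,198.5),pose('top'))]))
snap('wrist','w9');T=np.load('pics/w9.npy');c=proj('wrist',(.4185,-.3589,.052),T);print(c)
im=cv2.imread('pics/w9.png');cv2.imwrite('pics/w9v.png',im)
E
```

```text
clock: 19.1
position: [0.4173, -0.3411, 0.2026]
ee_rot: [0.0, 0.392, 0.92, 0.0]
contact_force: [0.1, 0.4, -0.8]
width: 0.0554
gripper_force: 0.0
[ 0.4217 -0.3542  0.052 ] [ 0.419  -0.3549  0.0484]
[240.4 200.6]
```

View pics/w9.png

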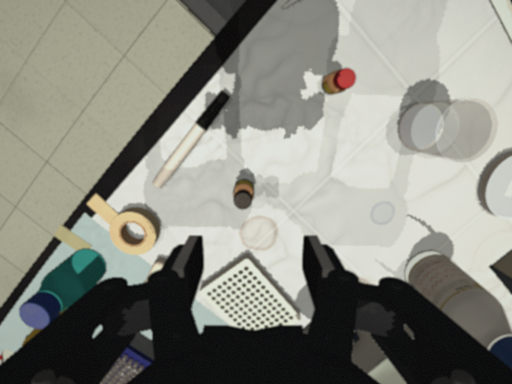

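The black cap is at (243,199), with the petri disc at (258,233), the pen at (190,140) and the red cap at (346,77), so the fingers are clear left and right.

Run:
```python
from h import *
im=cv2.imread('pics/w9.png');T=np.load('pics/w9.npy');p=im[165:215,225:265]
h=cv2.cvtColor(p,cv2.COLOR_BGR2HSV);
for th in (60,75,90):
    m=((h[...,2]<th)).astype(np.uint8);n,l,st,ce=cv2.connectedComponentsWithStats(m)
    for k in range(1,n):
        if st[k,4]>60: print(th,st[k]+[225,165,0,0,0],ce[k]+[225,165])
print([(r,im[r,243].tolist()) for r in range(166,214,2)])
for X,r in (((.42,-.356,.052),.01),((.42,-.356,.037),.01),((.42,-.356,0.0),.012)):
  q=np.array([proj('wrist',np.array(X)+[r*np.cos(t),r*np.sin(t),0],T) for t in np.linspace(0,6.28,40)]);print(q.min(0),q.max(0))
m=blob('w9','red',(346,77),15);print(m,atz('wrist',m[0],T,.052))
```

```text
75 [235 190  17  11  80] [243.75 193.75]
90 [236 178  18  10  74] [245.05405405 181.71621622]
90 [234 190  19  18 256] [242.640625  198.3984375]
[(166, [197, 206, 205]), (168, [173, 182, 181]), (170, [114, 120, 118]), (172, [103, 108, 108]), (174, [106, 111, 110]), (176, [108, 113, 111]), (178, [85, 89, 88]), (180, [35, 67, 73]), (182, [31, 71, 83]), (184, [63, 94, 124]), (186, [75, 109, 149]), (188, [65, 96, 132]), (190, [22, 31, 45]), (192, [33, 36, 38]), (194, [61, 70, 75]), (196, [64, 71, 77]), (198, [63, 71, 76]), (200, [64, 72, 78]), (202, [64, 73, 79]), (204, [65, 72, 78]), (206, [62, 70, 76]), (208, [91, 99, 102]), (210, [177, 184, 185]), (212, [191, 199, 199])]
[233.8 190.4] [252.9 208.6]
[234.7 186.7] [252.9 204.1]
[234.9 177.3] [254.5 196.2]
(array([343.5,  78.5]), array([334,  69,  20,  20, 304], dtype=int32)) [ 0.4062 -0.2049  0.052 ]
```

```bash
python3 -m inch '[{"claw":0.3,"travel":[0.0135,-0.0745,-0.2],"turn":0.0},{"claw":0.3,"travel":[0.0135,-0.0745,-0.4],"turn":0.0},{"claw":0.3,"travel":[0.0135,-0.0745,-0.6],"turn":0.0},{"claw":0.3,"travel":[0.0135,-0.0745,-0.8],"turn":0.0},{"claw":0.3,"travel":[0.0135,-0.0745,-0.85],"turn":0.0}]'
python3 -m inch '[{"claw":-1,"travel":[0,0,0],"turn":0.0},{"claw":-1,"travel":[0,0,0],"turn":0.0},{"claw":-1,"travel":[0,0,0],"turn":0.0},{"claw":-1,"travel":[0,0,0],"turn":0.0},{"claw":-1,"travel":[0,0,0],"turn":0.0}]' 25
python3 -m inch '[{"claw":-1,"travel":[0,0,0],"turn":0.0},{"claw":-1,"travel":[0,0,0],"turn":0.0},{"claw":-1,"travel":[0,0,0.05],"turn":0.0},{"claw":-1,"travel":[0,0,0.2],"turn":0.0},{"claw":-1,"travel":[0,0,0.4],"turn":0.0}]'
```

```text
clock: 19.65
position: [0.4176, -0.3542, 0.0288]
ee_rot: [-0.004, 0.393, 0.92, 0.002]
contact_force: [-0.9, 0.7, 1.2]
width: 0.0552
gripper_force: 0.0
clock: 20.15
position: [0.4206, -0.3578, 0.0341]
ee_rot: [0.002, 0.393, 0.92, -0.001]
contact_force: [-0.7, 0.0, 6.4]
width: 0.0225
gripper_force: 26.4
clock: 20.65
position: [0.4184, -0.3556, 0.1121]
ee_rot: [-0.002, 0.393, 0.92, 0.001]
contact_force: [0.4, -0.6, -0.7]
width: 0.0227
gripper_force: 25.9
```

```bash
python3 -m inch '[{"claw":-1,"travel":[0,0,0.2],"turn":0.0},{"claw":-1,"travel":[0,0,0.4],"turn":0.0},{"claw":-1,"travel":[0,0.2,0.5],"turn":-0.045},{"claw":-1,"travel":[0,0.4,0.5],"turn":-0.09},{"claw":-1,"travel":[0,0.6,0.5],"turn":-0.135}]' >/dev/null
python3 -m inch '[{"claw":-1,"travel":[0.1,0.2,0],"turn":-0.04},{"claw":-1,"travel":[0.1,0.4,0],"turn":-0.08},{"claw":-1,"travel":[0.2,0.6,0],"turn":-0.108},{"claw":-1,"travel":[0.2,0.8,0],"turn":-0.108},{"claw":-1,"travel":[0.2,1,0],"turn":-0.108}]' >/dev/null
python3 -m inch '[{"claw":-1,"travel":[0.1,0.2,0],"turn":0},{"claw":-1,"travel":[0.19,0.4,0],"turn":0},{"claw":-1,"travel":[0.19,0.6,0],"turn":0},{"claw":-1,"travel":[0.19,0.6,0],"turn":0},{"claw":-1,"travel":[0.19,0.6,0],"turn":0}]'
python3 -m inch '[{"claw":-1,"travel":[0,0,0],"turn":0.0},{"claw":-1,"travel":[0,0,0],"turn":0.0},{"claw":-1,"travel":[0,0,0],"turn":0.0},{"claw":-1,"travel":[0,0,0],"turn":0.0}]'
python3 - <<'E'
from h import *
s=get_state();P=s['position'];snap('wrist','w10');T=np.load('pics/w10.npy');im=cv2.imread('pics/w10.png')
for dz,r in ((.0185,.01),(-.0335,.012)):
  q=np.array([proj('wrist',P+np.array([r*np.cos(t),r*np.sin(t),dz]),T) for t in np.linspace(0,6.28,40)]);print(q.min(0),q.max(0))
print([(r,im[r,253].tolist()) for r in range(190,330,4)])
g=cv2.cvtColor(im,6);X=(.4975,.2081,.004);u,v=proj('wrist',X,T).astype(int);n,l,st,ce=cv2.connectedComponentsWithStats((g<75).astype(np.uint8));k=l[v,u];print(st[k],ce[k],atz('wrist',ce[k],T,.004))
E
```

```text
clock: 22.15
position: [0.4971, 0.0837, 0.2127]
ee_rot: [0.0, 0.706, 0.708, -0.0]
contact_force: [0.4, -0.4, -0.1]
width: 0.0228
gripper_force: 25.9
clock: 22.55
position: [0.4976, 0.0823, 0.2124]
ee_rot: [0.0, 0.707, 0.707, 0.0]
contact_force: [0.4, 0.4, 0.1]
width: 0.0226
gripper_force: 25.9
[229.2 269. ] [274.  307.2]
[232.7 220.1] [271.  255.1]
[(190, [213, 233, 232]), (194, [109, 121, 123]), (198, [60, 46, 40]), (202, [55, 36, 25]), (206, [116, 76, 56]), (210, [105, 72, 58]), (214, [56, 36, 29]), (218, [47, 31, 25]), (222, [36, 72, 80]), (226, [33, 81, 91]), (230, [26, 65, 73]), (234, [42, 86, 100]), (238, [79, 97, 128]), (242, [88, 108, 143]), (246, [88, 112, 149]), (250, [68, 103, 148]), (254, [22, 24, 30]), (258, [22, 23, 25]), (262, [18, 19, 21]), (266, [21, 22, 25]), (270, [36, 40, 43]), (274, [36, 41, 43]), (278, [34, 40, 41]), (282, [37, 41, 43]), (286, [38, 43, 45]), (290, [39, 43, 45]), (294, [36, 40, 43]), (298, [33, 38, 40]), (302, [196, 208, 208]), (306, [168, 177, 176]), (310, [141, 148, 148]), (314, [143, 150, 149]), (318, [143, 150, 150]), (322, [122, 128, 128]), (326, [143, 146, 148])]
[ 226   38   53   57 2325] [252.20387097  65.69247312] [0.4979 0.2086 0.004 ]
```

The vial is upright and centred in the grip. On to the middle coaster.

```bash
python3 -m inch '[{"claw":-1,"travel":[0,0.2,0],"turn":0.0},{"claw":-1,"travel":[0,0.4,0],"turn":0.0},{"claw":-1,"travel":[0,0.625,0],"turn":0.0},{"claw":-1,"travel":[0,0.625,-0.2],"turn":0.0},{"claw":-1,"travel":[0,0.625,-0.4],"turn":0.0}]'
python3 -m inch '[{"claw":-1,"travel":[0,0,-0.15],"turn":0.0},{"claw":-1,"travel":[0,0,-0.3],"turn":0.0},{"claw":-1,"travel":[0,0,-0.38],"turn":0.0},{"claw":-1,"travel":[0,0,-0.38],"turn":0.0},{"claw":-1,"travel":[0,0,-0.38],"turn":0.0}]'
python3 -m inch '[{"claw":-1,"travel":[0,0,-0.03],"turn":0.0},{"claw":-1,"travel":[0,0,-0.06],"turn":0.0},{"claw":-1,"travel":[0,0,-0.08],"turn":0.0},{"claw":-1,"travel":[0,0,-0.08],"turn":0.0},{"claw":-1,"travel":[0,0,-0.08],"turn":0.0}]'
```

```text
clock: 23.1
position: [0.4988, 0.2099, 0.1326]
ee_rot: [0.001, 0.706, 0.708, 0.002]
contact_force: [-0.2, -0.7, -0.9]
width: 0.0227
gripper_force: 25.9
clock: 23.6
position: [0.498, 0.2081, 0.0565]
ee_rot: [0.0, 0.707, 0.707, 0.0]
contact_force: [0.0, -1.4, 0.4]
width: 0.0227
gripper_force: 25.9
clock: 24.1
position: [0.4977, 0.2083, 0.041]
ee_rot: [0.0, 0.707, 0.707, 0.0]
contact_force: [-1.9, -0.9, 4.8]
width: 0.0227
gripper_force: 26.5
```

```bash
python3 -m inch '[{"claw":0.3,"travel":[0,0,0],"turn":0.0},{"claw":0.3,"travel":[0,0,0],"turn":0.0},{"claw":0.3,"travel":[0,0,0],"turn":0.0},{"claw":0.3,"travel":[0,0,0],"turn":0.0}]'
python3 -m inch '[{"claw":0.3,"travel":[0,0,0.1],"turn":0.0},{"claw":0.3,"travel":[0,0,0.3],"turn":0.0},{"claw":0.3,"travel":[0,0,0.55],"turn":0.0},{"claw":0.3,"travel":[0,0,0.8],"turn":0.0},{"claw":0.3,"travel":[0,0,1],"turn":0.0}]'
python3 - <<'E'
from h import *
snap('wrist','w11');T=np.load('pics/w11.npy');im=cv2.imread('pics/w11.png')
for X,r in (((.4977,.2081,.004),.036),((.4977,.2081,.056),.01),((.496,.117,.069),.0285)):
  q=np.array([proj('wrist',np.array(X)+[r*np.cos(t),r*np.sin(t),0],T) for t in np.linspace(0,6.28,60)]).astype(int);cv2.polylines(im,[q],True,(0,255,0),1)
cv2.imwrite('pics/w11c.png',cv2.resize(im[90:330,130:380],(625,600),interpolation=2))
b,sb=blob('w11','orange',tuple(proj('wrist',(.496,.117,.069),T).astype(int).tolist()),60);print(sb,atz('wrist',b,T,.069))
# red vial estimates
t=cv2.imread('pics/top0.png');
for f,c in (('w2',(222,192)),('w6',(150,114)),('w9',(345,77))):
    Tf=np.load(f'pics/{f}.npy')
    try:
        a,sa=blob(f,'red',c,12);print(f,a,sa,atz('wrist',a,Tf,.05))
    except Exception as e: print(f,'none')
E
```

```text
clock: 24.5
position: [0.4976, 0.2082, 0.0401]
ee_rot: [-0.0, 0.707, 0.707, -0.0]
contact_force: [0.8, 0.3, -0.1]
width: 0.0554
gripper_force: 0.0
clock: 25.0
position: [0.498, 0.2083, 0.2433]
ee_rot: [0.001, 0.707, 0.707, 0.001]
contact_force: [-0.0, 0.5, -1.2]
width: 0.0553
gripper_force: 0.0
[ 229  235   44   42 1488] [0.4965 0.118  0.069 ]
w2 [221.5 191.5] [217 187  10  10  79] [ 0.4082 -0.2023  0.05  ]
w6 [152. 114.] [144 107  17  15 211] [ 0.4092 -0.2031  0.05  ]
w9 [343.5  78.5] [334  69  20  20 299] [ 0.4064 -0.2043  0.05  ]
```

View pics/w11c.png

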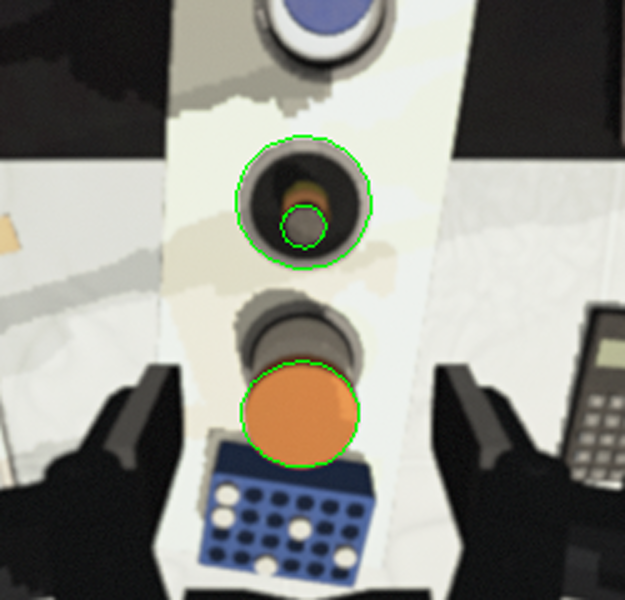

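The model outlines fit: the vial is centred on the middle coaster and the jar lid is at (0.496, 0.117). Now the red-capped vial.

```bash
python3 -m inch '[{"claw":0.3,"travel":[-0.05,-0.25,0],"turn":0.0},{"claw":0.3,"travel":[-0.1,-0.5,0],"turn":0.0},{"claw":0.3,"travel":[-0.2,-0.75,0],"turn":0.0},{"claw":0.3,"travel":[-0.22,-1,0],"turn":0.0},{"claw":0.3,"travel":[-0.22,-1,0],"turn":0.0}]' >/dev/null
python3 -m inch '[{"claw":0.3,"travel":[-0.05,-0.25,0],"turn":0.0},{"claw":0.3,"travel":[-0.1,-0.5,0],"turn":0.0},{"claw":0.3,"travel":[-0.2,-0.75,0],"turn":0.0},{"claw":0.3,"travel":[-0.22,-1,-0.1],"turn":0.0},{"claw":0.3,"travel":[-0.22,-1.0,-0.2],"turn":0.0}]' >/dev/null
python3 -m inch '[{"claw":0.3,"travel":[0,0,0],"turn":0.0},{"claw":0.3,"travel":[0,0,0],"turn":0.0},{"claw":0.3,"travel":[0,0,0],"turn":0.0},{"claw":0.3,"travel":[0,0,0],"turn":0.0}]'
python3 - <<'E'
from h import *
snap('wrist','w12');T=np.load('pics/w12.npy');im=cv2.imread('pics/w12.png')
u,v=proj('wrist',(.408,-.203,.054),T);a,sa=blob('w12','red',(int(u),int(v)),25);print(u,v,a,sa,atz('wrist',a,T,.054),tri([('wrist',a,T),('wrist',(221.5,191.5),np.load('pics/w2.npy'))]))
c=round(a[0]);print([(r,im[r,c].tolist()) for r in range(int(v)-30,int(v)+20,2)]);r=int(a[1]);print([(k,im[r,k].tolist()) for k in range(c-16,c+17,2)])
q=lambda z,r:np.array([proj('wrist',np.array([.408,-.203,z])+[r*np.cos(t),r*np.sin(t),0],T) for t in np.linspace(0,6.28,40)])
print(q(.054,.0095).min(0),q(.054,.0095).max(0),q(0,.0115).min(0),q(0,.0115).max(0))
E
```

```text
clock: 26.45
position: [0.4105, -0.1909, 0.2013]
ee_rot: [0.001, 0.706, 0.708, 0.0]
contact_force: [-0.2, -0.1, -0.2]
width: 0.0553
gripper_force: 0.0
249.4 200.6 [249. 198.] [242 190  15  17 208] [ 0.4075 -0.2001  0.054 ] [ 0.4074 -0.2041  0.0423]
[(170, [217, 224, 224]), (172, [206, 216, 215]), (174, [140, 148, 147]), (176, [129, 134, 134]), (178, [101, 107, 110]), (180, [61, 84, 111]), (182, [63, 92, 124]), (184, [67, 96, 130]), (186, [72, 106, 145]), (188, [59, 89, 129]), (190, [23, 29, 73]), (192, [33, 35, 111]), (194, [59, 62, 171]), (196, [62, 66, 172]), (198, [61, 65, 172]), (200, [60, 64, 173]), (202, [60, 63, 173]), (204, [59, 62, 173]), (206, [59, 62, 172]), (208, [118, 123, 171]), (210, [184, 193, 194]), (212, [189, 198, 198]), (214, [190, 199, 197]), (216, [186, 195, 195]), (218, [184, 193, 193])]
[(233, [189, 199, 197]), (235, [191, 201, 199]), (237, [192, 201, 199]), (239, [174, 182, 183]), (241, [63, 65, 141]), (243, [56, 59, 168]), (245, [61, 64, 172]), (247, [61, 64, 173]), (249, [61, 65, 172]), (251, [61, 66, 171]), (253, [63, 68, 173]), (255, [56, 60, 173]), (257, [72, 78, 128]), (259, [173, 183, 183]), (261, [188, 197, 196]), (263, [186, 195, 195]), (265, [186, 196, 195])]
[240.3 191.8] [258.6 209.3] [240.4 178. ] [259.2 196.1]
```

```bash
python3 -m inch '[{"claw":0.3,"travel":[-0.0125,-0.06,-0.2],"turn":0.0},{"claw":0.3,"travel":[-0.0125,-0.06,-0.4],"turn":0.0},{"claw":0.3,"travel":[-0.0125,-0.06,-0.6],"turn":0.0},{"claw":0.3,"travel":[-0.0125,-0.06,-0.8],"turn":0.0},{"claw":0.3,"travel":[-0.0125,-0.06,-0.84],"turn":0.0}]'
python3 -m inch '[{"claw":-1,"travel":[0,0,0],"turn":0.0},{"claw":-1,"travel":[0,0,0],"turn":0.0},{"claw":-1,"travel":[0,0,0],"turn":0.0},{"claw":-1,"travel":[0,0,0],"turn":0.0},{"claw":-1,"travel":[0,0,0],"turn":0.0}]' 25
python3 -m inch '[{"claw":-1,"travel":[0,0,0],"turn":0.0},{"claw":-1,"travel":[0,0,0],"turn":0.0},{"claw":-1,"travel":[0,0,0.2],"turn":0.0},{"claw":-1,"travel":[0,0,0.4],"turn":0.0},{"claw":-1,"travel":[0,0,0.6],"turn":0.0}]'
python3 -m inch '[{"claw":-1,"travel":[0,0,0.2],"turn":0.0},{"claw":-1,"travel":[0,0.2,0.4],"turn":0.0},{"claw":-1,"travel":[0.1,0.4,0.4],"turn":0.0},{"claw":-1,"travel":[0.2,0.6,0.4],"turn":0.0},{"claw":-1,"travel":[0.22,0.8,0.4],"turn":0.0}]'
python3 -m inch '[{"claw":-1,"travel":[0.1,0.2,0],"turn":0.0},{"claw":-1,"travel":[0.2,0.4,0],"turn":0.0},{"claw":-1,"travel":[0.22,0.45,0],"turn":0.0},{"claw":-1,"travel":[0.22,0.45,0],"turn":0.0},{"claw":-1,"travel":[0.22,0.45,0],"turn":0.0}]'
python3 -m inch '[{"claw":-1,"travel":[0,0,0],"turn":0.0},{"claw":-1,"travel":[0,0,0],"turn":0.0},{"claw":-1,"travel":[0,0,0],"turn":0.0},{"claw":-1,"travel":[0,0,0],"turn":0.0}]'
python3 - <<'E'
from h import *
s=get_state();P=s['position'];snap('wrist','w13');T=np.load('pics/w13.npy');im=cv2.imread('pics/w13.png')
for dz,r in ((.0205,.0095),(-.0335,.0115)):
  q=np.array([proj('wrist',P+np.array([r*np.cos(t),r*np.sin(t),dz]),T) for t in np.linspace(0,6.28,40)]);print(q.min(0),q.max(0))
print([(r,im[r,253].tolist()) for r in range(206,320,4)])
u=tuple(proj('wrist',(.496,.117,.069),T).astype(int).tolist());b,sb=blob('w13','orange',u,70);print(u,b,sb,atz('wrist',b,T,.069))
E
```

```text
clock: 27.0
position: [0.4051, -0.2017, 0.0296]
ee_rot: [-0.003, 0.707, 0.708, -0.001]
contact_force: [-0.9, 0.6, -0.2]
width: 0.0556
gripper_force: 0.0
clock: 27.5
position: [0.4085, -0.2047, 0.034]
ee_rot: [0.002, 0.707, 0.707, 0.0]
contact_force: [0.1, 0.6, 7.5]
width: 0.0214
gripper_force: 26.3
clock: 28.0
position: [0.4067, -0.2036, 0.1542]
ee_rot: [0.0, 0.707, 0.707, 0.0]
contact_force: [0.1, -0.9, -0.3]
width: 0.0209
gripper_force: 25.6
clock: 28.5
position: [0.453, -0.0425, 0.2337]
ee_rot: [0.002, 0.707, 0.707, 0.001]
contact_force: [0.5, 0.2, -0.8]
width: 0.0209
gripper_force: 25.6
clock: 29.0
position: [0.4943, 0.0454, 0.2323]
ee_rot: [0.0, 0.707, 0.707, -0.001]
contact_force: [0.0, -0.2, -0.5]
width: 0.0206
gripper_force: 25.6
clock: 29.4
position: [0.495, 0.0455, 0.2324]
ee_rot: [0.0, 0.707, 0.707, 0.0]
contact_force: [-0.4, 0.3, -0.6]
width: 0.0212
gripper_force: 25.6
[230.  272.6] [273.2 309.2]
[233.5 220.9] [270.2 254.4]
[(206, [141, 92, 72]), (210, [154, 102, 79]), (214, [140, 93, 71]), (218, [156, 102, 80]), (222, [72, 95, 120]), (226, [86, 122, 154]), (230, [97, 132, 165]), (234, [98, 134, 169]), (238, [103, 137, 175]), (242, [104, 141, 180]), (246, [108, 150, 194]), (250, [91, 127, 168]), (254, [39, 54, 100]), (258, [17, 17, 76]), (262, [21, 21, 77]), (266, [22, 21, 77]), (270, [27, 27, 87]), (274, [33, 34, 90]), (278, [29, 31, 87]), (282, [32, 33, 87]), (286, [33, 35, 87]), (290, [31, 31, 87]), (294, [34, 34, 88]), (298, [30, 31, 85]), (302, [83, 83, 108]), (306, [153, 157, 157]), (310, [181, 188, 188]), (314, [165, 175, 177]), (318, [150, 159, 160])]
(253, 116) [253.  115.5] [ 226   88   55   56 2362] [0.496  0.1183 0.069 ]
```

```bash
python3 -m inch '[{"claw":-1,"travel":[0.005,0.2,0],"turn":0.0},{"claw":-1,"travel":[0.005,0.36,0],"turn":0.0},{"claw":-1,"travel":[0.005,0.36,-0.15],"turn":0.0},{"claw":-1,"travel":[0.005,0.36,-0.35],"turn":0.0},{"claw":-1,"travel":[0.005,0.36,-0.52],"turn":0.0}]'
python3 -m inch '[{"claw":-1,"travel":[0,0,0],"turn":0.0},{"claw":-1,"travel":[0,0,0],"turn":0.0},{"claw":-1,"travel":[0,0,0],"turn":0.0},{"claw":-1,"travel":[0,0,0],"turn":0.0}]'
python3 -m inch '[{"claw":-1,"travel":[0,0,-0.03],"turn":0.0},{"claw":-1,"travel":[0,0,-0.06],"turn":0.0},{"claw":-1,"travel":[0,0,-0.09],"turn":0.0},{"claw":-1,"travel":[0,0,-0.09],"turn":0.0},{"claw":-1,"travel":[0,0,-0.09],"turn":0.0}]'
```

```text
clock: 29.95
position: [0.4959, 0.1185, 0.1272]
ee_rot: [0.0, 0.707, 0.708, 0.0]
contact_force: [0.1, -0.6, -1.1]
width: 0.0209
gripper_force: 25.6
clock: 30.35
position: [0.4977, 0.1182, 0.1303]
ee_rot: [0.001, 0.707, 0.707, 0.002]
contact_force: [-0.5, -0.7, -0.0]
width: 0.0215
gripper_force: 25.6
clock: 30.85
position: [0.4959, 0.1182, 0.11]
ee_rot: [-0.0, 0.707, 0.707, -0.0]
contact_force: [-0.6, -0.6, -0.9]
width: 0.0213
gripper_force: 25.6
```

```bash
python3 -m inch '[{"claw":-1,"travel":[0,0,-0.01],"turn":0.0},{"claw":-1,"travel":[0,0,-0.02],"turn":0.0},{"claw":-1,"travel":[0,0,-0.02],"turn":0.0},{"claw":-1,"travel":[0,0,-0.02],"turn":0.0}]'
```

```text
clock: 31.25
position: [0.4961, 0.1182, 0.1063]
ee_rot: [0.0, 0.707, 0.707, 0.0]
contact_force: [0.7, 0.5, -0.2]
width: 0.0212
gripper_force: 25.6
```

```bash
python3 -m inch '[{"claw":-1,"travel":[0,0,-0.01],"turn":0.0},{"claw":-1,"travel":[0,0,-0.01],"turn":0.0},{"claw":-1,"travel":[0,0,-0.01],"turn":0.0}]'
```

```text
clock: 31.55
position: [0.4964, 0.1183, 0.106]
ee_rot: [0.0, 0.707, 0.707, 0.001]
contact_force: [-3.4, -1.2, 12.0]
width: 0.0211
gripper_force: 26.7
```

Contact with the lid. I'll ease off slightly, release and lift.

```bash
python3 -m inch '[{"claw":-1,"travel":[0,0,0.006],"turn":0.0},{"claw":-1,"travel":[0,0,0.006],"turn":0.0},{"claw":0.3,"travel":[0,0,0.006],"turn":0.0},{"claw":0.3,"travel":[0,0,0.006],"turn":0.0},{"claw":0.3,"travel":[0,0,0.006],"turn":0.0}]'
python3 -m inch '[{"claw":0.3,"travel":[0,0,0.006],"turn":0.0},{"claw":0.3,"travel":[0,0,0.15],"turn":0.0},{"claw":0.3,"travel":[0,0,0.35],"turn":0.0},{"claw":0.3,"travel":[0,0,0.6],"turn":0.0},{"claw":0.3,"travel":[0,0,0.8],"turn":0.0}]'
python3 -m inch '[{"claw":0.3,"travel":[0,0,0],"turn":0.0},{"claw":0.3,"travel":[0,0,0],"turn":0.0},{"claw":0.3,"travel":[0,0,0],"turn":0.0}]' >/dev/null
python3 - <<'E'
from h import *
snap('wrist','w14');T=np.load('pics/w14.npy');im=cv2.imread('pics/w14.png')
for X,r in (((.5068,.308,.109),.017),((.5078,.3086,.004),.036),((.4977,.2081,.004),.036),((.4977,.2081,.056),.01),((.496,.1178,.069),.0285),((.496,.1178,.123),.0095),((.4953,.1178,.004),.036)):
  q=np.array([proj('wrist',np.array(X)+[r*np.cos(t),r*np.sin(t),0],T) for t in np.linspace(0,6.28,60)]).astype(int);cv2.polylines(im,[q],True,(0,255,0),1)
snap('top','topF');a,b=[cv2.imread(f'pics/{f}.png')[150:215,225:345] for f in ('top0','topF')]
w=cv2.resize(im[40:330,110:400],(480,480),interpolation=2);t=np.vstack([cv2.resize(x,(320,173),interpolation=2) for x in (a,b)])
cv2.imwrite('pics/fin.png',np.hstack([w,cv2.copyMakeBorder(t,0,134,0,0,0)]))
E
```

```text
clock: 32.05
position: [0.4959, 0.1182, 0.1052]
ee_rot: [-0.0, 0.707, 0.707, -0.0]
contact_force: [0.4, -0.2, -0.4]
width: 0.0553
gripper_force: 0.0
clock: 32.55
position: [0.4964, 0.1182, 0.268]
ee_rot: [0.001, 0.707, 0.707, 0.001]
contact_force: [0.6, 0.0, -1.3]
width: 0.0553
gripper_force: 0.0
```

View pics/fin.png

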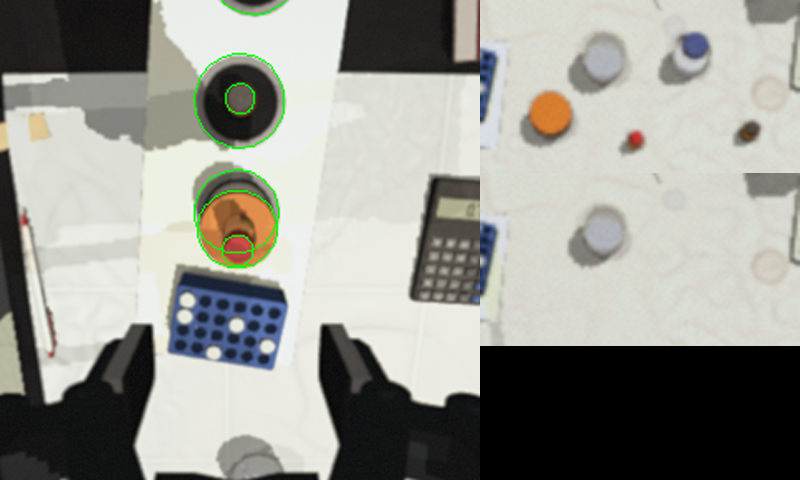

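The red vial stands on the lid within about 1–2 mm of the middle, all the outlines fit, and the beaker has not moved. I'll hand it in.

```bash
python3 -c "
from rig import ticket; print(ticket.sign_off())"
```

```text
the job is handed in; nothing more can be done
None
```

The job is handed in at about 33 s on the clock: the jar, bottle and black-capped vial stand on their coasters, the red-capped vial stands on the jar's lid, each centred to about 1–2 mm in the images, and the beaker did not move.

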